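# Refit the idler roller in the stock feed bed

## Task

Refit the loose steel roller in the roller bed: take it from its wooden cradle, lay both axle ends on the open ends of the two side rails, and slide it in under the guards, feeling for the pair of open slots hidden there, until both axle ends drop in and bottom out. Let go of it and leave it there. Do not drop, slam or force the roller against the bed, and leave the other things on the table alone.

Things in the scene. Friction and masses are not known exactly. Their poses are not given: they have to be found in the camera images.
- bed: Fixed grey steel roller bed, 350 long (its x) by 210 wide (its y), 84 mm high. Origin on the table, on its centre line, 150 mm from its open near end; x runs from the open end in under the guards, z up. All x below are in this frame. Floor 6 mm thick; inner sills 40 mm high at 44 to 50 mm off the centre line. A like roller is already fitted, fixed, at x = 170 mm.
- bed_entry (a point): Point between the open rail ends (x = -100 mm), at rail-top height, axes as the bed. Flat-topped rails 60 mm above the table lie 84 to 99 mm either side of the centre line; open above from x = -142 to -60 mm. 74 mm high stop lugs at x = -150 to -142; side plates outside the rails stand 72 mm high. A roller riding on the rails has its axis 67 mm above the table.
- bed_guards (a point): Middle of the guarded stretch (x = 70 mm), at the guards' top. From x = -60 to 200 mm a flat guard covers each rail: underside 80, top 84 mm above the table, reaching in to 44 mm from the centre line, so an 88 mm wide gap stays open above the middle for the roller's body and the fingers.
- bed_zone (a point): Middle of the stretch (x = 25 mm, rail-top height) where the hidden slots may be. Opposite each other in the two rails: open-topped, 18 mm wide along x, 11 mm deep, upright walls, flat bottom; their centre lies anywhere from x = -20 to 70 mm. A roller bottomed in them has its axis 56 mm above the table. Over 80 N between roller and bed counts as forcing.
- roller_mid (a point): Centre of the loose steel roller, on its axis, half-way along. A smooth round body 44 mm in diameter and 80 mm long with a 14 mm diameter axle stub, 55 mm long, at each end: 190 mm over all, 0.3 to 0.65 kg. Its y axis is the roller's axis (either way round is the same). At the start it lies level in a cradle, axis 47 mm above the table, free to be lifted straight up.
- roller_end_a (a point): Tip of one axle stub, on the axis, 95 mm from the roller's centre.
- roller_end_b (a point): Tip of the other axle stub, on the axis, 95 mm from the roller's centre.
- roller: The same loose roller; its origin is also its centre.
- cradle: Fixed light wooden cradle, 170 mm long (its y) by 70 mm by 50 mm high, origin under its centre on the table. Its 10 mm thick base carries two notched uprights 16 mm thick, 70 mm either side of its centre, which hold the axle stubs of the loose roller in 18 mm wide, 10 mm deep notches; the roller's body hangs clear between them.
- flatframe: Bystander: open rectangular frame welded from flat bar, 120 x 100 mm, 35 mm high, origin under its centre.
- bracket: Bystander: steel L-shaped gusset bracket, 100 x 60 mm, 80 mm high, origin under its centre.
- hammer: Bystander: hand hammer lying on the table, under 300 mm long.
Not all that is in view belongs to the job. Leave any black or purple look-alike of the roller alone.

How it is judged:
By the outcome, as a careful person would: the job done as asked, in the order asked, and still so for the second after the job is handed in, with the robot touching nothing.
It also fails if it takes over 50 s, if anything falls off the work surface, if the arm or the gripper's body presses on something with over 40 N, if the wrist force passes 120 N, or if a joint passes its speed limit or range.

## Robot

A 6-joint arm with a two-finger parallel gripper is mounted at the origin on the work surface. World frame = base frame: x ahead of the robot, y to its left, z up, the work surface at z = 0. Lengths are in m, angles in degrees, forces in N, time in s.
With the tool pointing down it reaches from about 0.4 to 0.825 m from the base axis. Payload 7 kg.
Tool frame: the origin (TCP) lies midway between the tips of the shut fingers; the grasp point (between the pads) lies 19 mm behind it (r.grasp_offset is the distance from the TCP to the grasp point, in m); z points along the fingers, x is the direction in which the jaws open and shut, and the axes are right-handed (so a half turn about z gives the same grasp; the last joint's range is limited). The gripper opens to 88 mm and grips with 3 to 60 N. Pads are 19 mm wide; open, the fingers measure 130 mm over their backs; the gripper's body (78 mm by 193 mm) begins 47 mm behind the grasp point.
Start: joints at [93.57, 20.546, 0.682, 0, -70.136, -16.507], TCP at [0.151, 0.658, 0.227] pointing down, gripper open.
Joint ranges: [-176.03, 176.03], [-82.01, 121.73], [-58.28, 71.71], [-173.87, 95.51], [-174.79, -0.11], [-173.66, 173.66]. Speed limits (degrees/s): [136.94, 136.94, 172.46, 180, 180, 180].

## Interface

Orientations are given as [roll, pitch, yaw] about the fixed x, y, z axes, in that order (R = Rz(yaw) Ry(pitch) Rx(roll)).
In Python, from plant import r gives the robot as it stands.
- The arm moves only by the tool step_arm, never from a script. Its argument "deltas" is a list of rows, each a list of 7 numbers: the turn, a rotation vector about the tool's x, y, z in rad, then the shift along the tool's x, y, z in mm, then the opening, from -1 (shut) to 1 (fully open), so that 0 is half open. In form: [[ax, ay, az, x, y, z, grip], ...]. A call has 1 to 10 rows; each row shifts and turns the pose as measured when the row begins, along the tool's axes as they then stand; what a row does not reach is not made up. A row lasts 1/10 s, in which the tool goes at most 50 mm and 8.59 degrees, less where a joint would pass 70% of its speed; a pose out of reach is approached as far as the arm can. A call with a gripper value outside its range is refused whole. The fingers move at their own pace and stop on an object; "squeeze" is the grip in N (left out, the last holds). Time passes only in rows, so rows that do not move let the fingers close. It gives the time, the measured TCP pose, the force and the opening at its end, in the units of the state.
- r.get_state(): the state, without advancing time (a new reading comes with each control period).
- r.capture(name): name is "scene" or "top"; returns the picture (420x560x3 uint8, red, green, blue); there is no depth.
- r.camera_info(name): a dict with "vertical_fov" (degrees; the focal length in pixels is half the picture's height over the tangent of half this angle, whatever the lens; pixels are square), "cx", "cy" (the principal point, pixels), "view" (4x4, takes a point from world to camera coordinates). Camera axes: x right, y down, z forward; pixel columns grow to the right and rows downward; lengths in m; the calibration is good to about 2 mm. A picture is of the moment at which its call begins. camera_info takes no time and is no camera call.
- r.close_job(): hands the job in, once; it reports no verdict.
The state is a dict: "time_s": time; "joints": joint angles; "qd": joint speeds; "joint_torque": joint torques, N m; "tcp_pos": TCP position; "eef_rot": TCP orientation; "contact_force": force on the tool from outside, world axes, zero at the start; "moment": the same for the moment, N m; "gripper_width": finger opening in m.
Only numpy, scipy, OpenCV 4.12 (cv2) and the standard library are available. Lean on these libraries where they do the work, as an engineer would, in place of code of your own. Each camera call takes 0.05 s, during which the arm holds its last target.

## Working session

There is one attempt and no reset: what is moved stays moved. The work goes in short steps, Python scripts to look and compute and a tool call to move; the robot and the scene stay as the last step left them, time stands still between calls to the robot, and variables do not carry over. Pictures are saved under pics/ and viewed, and the job is handed in when it is done.

Besides the shell and the picture viewer there is one more tool, called as name(argument=value, ...), one argument or row to a line, values as JSON. step_arm: Moves the arm, as the interface text tells. Its arguments: {"type":"object","properties":{"deltas":{"type":"array","items":{"type":"array","items":{"type":"number"}}},"squeeze":{"type":"number"}},"required":["deltas"]}

```bash
mkdir -p pics; ls; python3 - <<'E'
from plant import r
import cv2,json
print(r.get_state(), r.grasp_offset)
for n in("scene","top"):
    cv2.imwrite(f"pics/{n}0.png",cv2.cvtColor(r.capture(n),cv2.COLOR_RGB2BGR)); print(r.camera_info(n))
E
```

```text
pics
{'time_s': 0.0, 'joints': array([ 9.35690507e+01,  2.05903248e+01,  6.33721368e-01, -2.21557167e-02,
       -7.01367699e+01, -1.65071536e+01]), 'qd': array([ 0.01913528,  0.04767779,  0.09229902,  0.0625633 ,  0.01661455,
       -0.09471616]), 'joint_torque': array([ 4.82715659e-04, -5.82709765e+01,  2.93049985e+01,  6.99693114e+00,
        6.85519277e-03, -1.65815354e-04]), 'tcp_pos': array([0.15103322, 0.65736992, 0.22562843]), 'eef_rot': array([-1.79993436e+02, -9.54434375e-02, -1.02945653e+02]), 'contact_force': array([ 0.17005337, -0.07106749,  0.02975706]), 'moment': array([-0.014656  , -0.00312918, -0.05047511]), 'gripper_width': 0.08749558208483832} 0.0188
{'vertical_fov': 57.41310086881911, 'cx': 278.4203631354817, 'cy': 208.95060232041624, 'view': array([[ 4.53156702e-01,  8.91429973e-01,  1.26755775e-03,
        -2.45981444e-01],
       [ 7.08296835e-01, -3.59197221e-01, -6.07694784e-01,
        -2.89008446e-01],
       [-5.41262042e-01,  2.76278771e-01, -7.94169656e-01,
         1.36882239e+00],
       [ 0.00000000e+00,  0.00000000e+00,  0.00000000e+00,
         1.00000000e+00]])}
{'vertical_fov': 51.7475430441681, 'cx': 288.933402930848, 'cy': 204.33176444581676, 'view': array([[-3.88437837e-03, -9.99857353e-01,  1.64373288e-02,
         2.62458467e-02],
       [-9.88276561e-01,  1.32956745e-03, -1.52668499e-01,
         4.91667571e-01],
       [ 1.52624866e-01, -1.68376490e-02, -9.88140751e-01,
         1.38583156e+00],
       [ 0.00000000e+00,  0.00000000e+00,  0.00000000e+00,
         1.00000000e+00]])}
```

View pics/scene0.png

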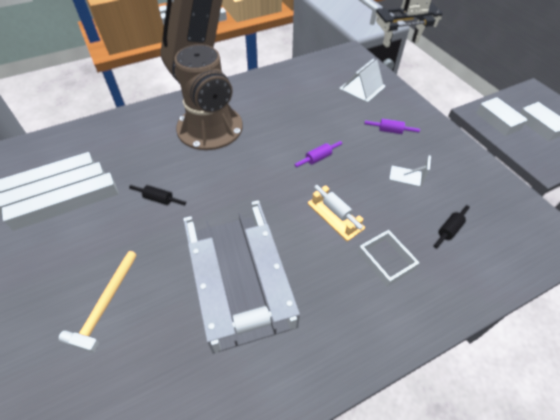

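View pics/top0.png

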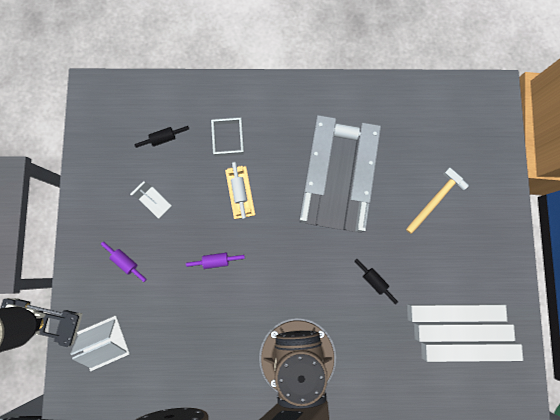

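The loose steel roller is in the yellow cradle: top (239,190), scene (338,207). The bed is at top (342,175). The black and purple rollers at top (162,136), (376,281), (124,261) and (215,260) are look-alikes. I'll enlarge to confirm.

```bash
python3 - <<'E'
import cv2
t=cv2.imread("pics/top0.png");s=cv2.imread("pics/scene0.png")
def crop(im,x,y,w,h,k,n): cv2.imwrite("pics/"+n,cv2.resize(im[y:y+h,x:x+w],None,fx=k,fy=k,interpolation=cv2.INTER_CUBIC))
crop(t,200,150,80,80,7,"c1.png");crop(t,290,105,110,135,4.4,"c2.png")
crop(s,170,170,215,190,3.7,"c3.png")
E
```

```text
(no output)
```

View pics/c1.png

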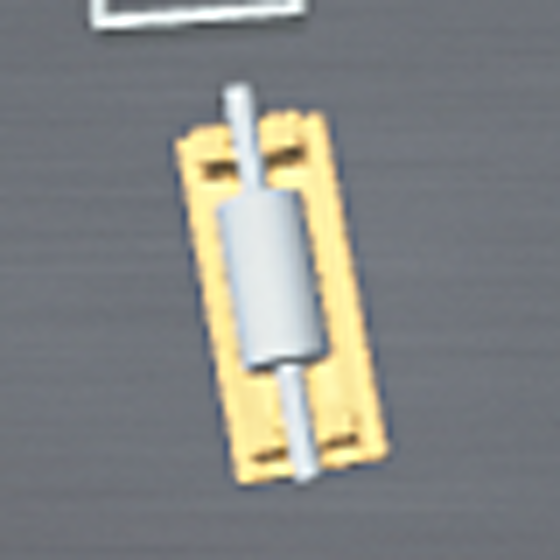

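View pics/c2.png

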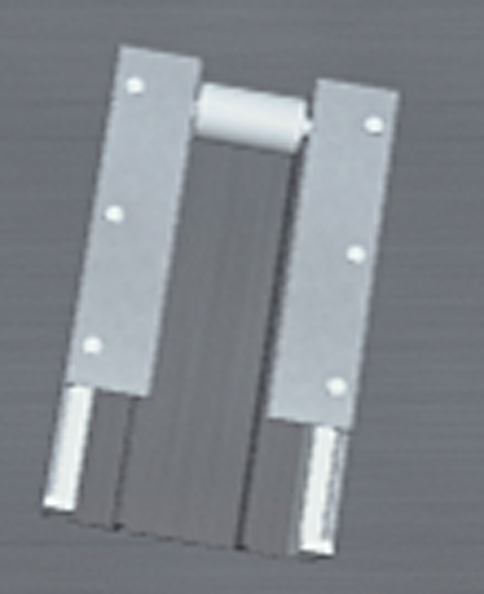

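View pics/c3.png

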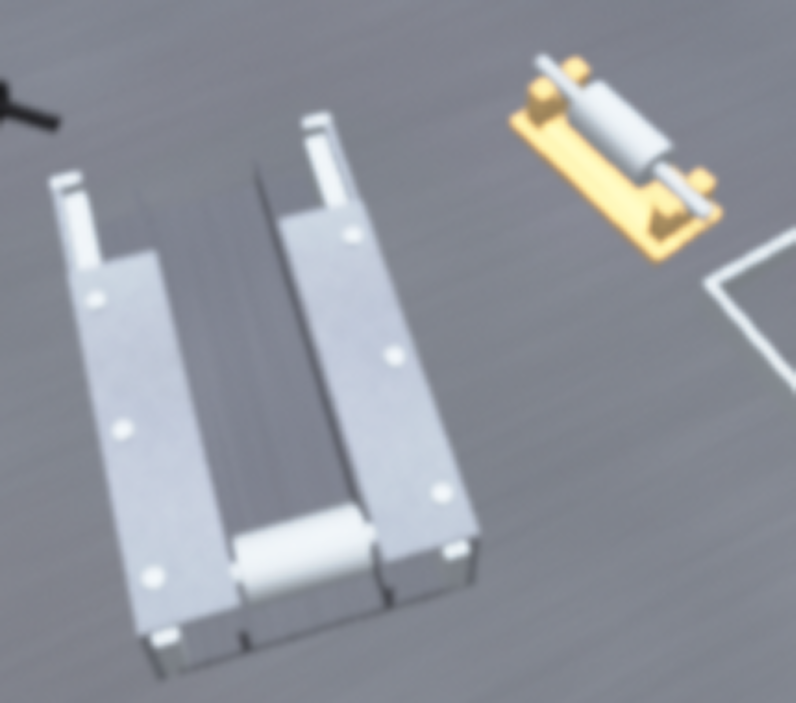

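Confirmed: the only steel roller sits in the wooden cradle, with stub tips at c1 (237,90) and (305,475). Next I'll fit the poses with both cameras.

```bash
cat > h.py <<'E'
import numpy as np
from plant import r
from scipy.optimize import least_squares
CI={n:r.camera_info(n) for n in("scene","top")}
def proj(n,P):
    c=CI[n];f=210/np.tan(np.radians(c["vertical_fov"]/2));P=np.atleast_2d(P)
    q=P@c["view"][:3,:3].T+c["view"][:3,3]
    return q[:,:2]/q[:,2:]*f+[c["cx"],c["cy"]]
def uc(p,k,o): return (np.array(p,float)+.5)/k-.5+np.array(o)
def place(p,L):
    c,s=np.cos(p[2]),np.sin(p[2]);L=np.array(L,float)
    return np.c_[p[0]+c*L[:,0]-s*L[:,1],p[1]+s*L[:,0]+c*L[:,1],L[:,2]]
def fit(obs,p0):
    f=lambda p:np.concatenate([(proj(n,place(p,L))-uv).ravel() for n,L,uv in obs])
    s=least_squares(f,p0);return s.x,s.fun
E
cat > a.py <<'E'
from h import *
mm=.001
G=[[200,105,84],[200,44,84],[-60,44,84],[-60,105,84],[200,-44,84],[200,-105,84],[-60,-105,84],[-60,-44,84]]
G=np.array(G)*mm
ut=uc([(121,46),(203,58),(148,396),(66,380),(316,79),(400,93),(352,430),(268,416)],4.4,(290,105))
us=uc([(478,530),(388,560),(280,218),(363,206),(240,604),(140,634),(70,278),(154,252)],3.7,(170,170))
for o in([("top",G,ut)],[("scene",G,us)],[("top",G,ut),("scene",G,us)]):
    x,e=fit(o,[.6,-.1,-.15]);print("bed",x[:2].round(4),np.degrees(x[2]).round(2));print(e.reshape(-1,2).round(1).tolist())
R=np.array([[0,95,47],[0,-95,47]])*mm
rt=uc([(237,90),(305,475)],7,(200,150));rs=uc([(708,213),(542,60)],3.7,(170,170))
for o in([("top",R,rt)],[("scene",R,rs)],[("top",R,rt),("scene",R,rs)]):
    x,e=fit(o,[.6,.2,.1]);print("roller",x[:2].round(4),np.degrees(x[2]).round(2),e.round(1).tolist())
E
python3 a.py
```

```text
bed [ 0.5673 -0.1378] -9.84
[[0.1, -0.3], [-0.2, 0.1], [0.1, 0.0], [-0.1, 0.5], [0.6, -0.3], [-0.2, -0.4], [-0.2, 0.1], [-0.0, 0.1]]
bed [ 0.5641 -0.1363] -9.66
[[0.9, 0.8], [-0.7, 0.5], [-0.4, 0.5], [-0.4, -1.9], [0.6, 0.3], [-0.0, 0.5], [-0.5, -1.3], [0.4, -0.3]]
bed [ 0.5653 -0.1368] -9.71
[[-0.3, 0.3], [-0.6, 0.7], [-0.2, 0.7], [-0.4, 1.2], [0.2, 0.3], [-0.6, 0.1], [-0.5, 0.7], [-0.3, 0.7], [0.9, 1.4], [-0.8, 1.1], [-0.4, 0.9], [-0.4, -1.5], [0.5, 0.9], [-0.2, 1.1], [-0.6, -0.9], [0.4, 0.1]]
roller [0.5392 0.191 ] -79.39 [-0.1, -0.5, 0.1, 0.5]
roller [0.5335 0.1945] -79.76 [0.2, 0.2, -0.2, -0.3]
roller [0.5365 0.1924] -79.51 [-0.5, 0.2, -0.4, 1.3, 0.3, 1.2, -0.4, 0.7]
```

```bash
cat >> a.py <<'E'
print("dist")
def pd(n,P,k):
    c=CI[n];f=210/np.tan(np.radians(c["vertical_fov"]/2))
    u=(proj(n,P)-[c["cx"],c["cy"]])/f; r2=(u**2).sum(1,keepdims=True)
    return u*(1+k*r2)*f+[c["cx"],c["cy"]]
def F(p,ks=None):
    out=[]
    for n,k,g,q in(("top",p[6],ut,rt),("scene",p[7],us,rs)):
        out+=[(pd(n,place(p[:3],G),k)-g).ravel(),(pd(n,place(p[3:6],R),k)-q).ravel()]
    return np.concatenate(out)
s=least_squares(F,[.6,-.1,-.15,.6,.2,-1.4,0,0]);print(s.x.round(4),np.degrees(s.x[[2,5]]));print(s.fun.reshape(-1,2).round(1).tolist())
E
python3 a.py|sed -n '/dist/,$p'
python3 - <<'E'
# straightness of table edges
import cv2,numpy as np
t=cv2.imread("pics/top0.png",0).astype(float)
xs=np.arange(80,515,30);print([(x,int(np.argmin(np.diff(t[60:80,x-2:x+3].mean(1)))+60)) for x in xs])
ys=np.arange(90,420,30);print([(int(np.argmin(np.diff(t[y-2:y+3,35:80].mean(0))))+35,y) for y in ys])
E
```

```text
dist
[ 5.6640e-01 -1.3770e-01 -1.7070e-01  5.3680e-01  1.9270e-01 -1.3857e+00
  1.1000e-03 -1.0040e-01] [ -9.77857523 -79.39288537]
[[0.0, 0.0], [-0.3, 0.3], [0.1, 0.3], [-0.1, 0.8], [0.5, -0.0], [-0.2, -0.1], [-0.2, 0.4], [-0.0, 0.4], [-0.6, 0.2], [-0.4, 1.2], [0.5, 1.2], [-1.0, 0.8], [-0.5, 1.4], [-0.5, -1.0], [0.7, -0.0], [0.6, -0.4], [-0.2, -0.8], [0.5, 0.4], [0.1, 1.1], [-0.3, 0.8]]
[(np.int64(80), 67), (np.int64(110), 68), (np.int64(140), 68), (np.int64(170), 68), (np.int64(200), 68), (np.int64(230), 68), (np.int64(260), 68), (np.int64(290), 68), (np.int64(320), 68), (np.int64(350), 68), (np.int64(380), 68), (np.int64(410), 68), (np.int64(440), 69), (np.int64(470), 69), (np.int64(500), 69)]
[(66, np.int64(90)), (64, np.int64(120)), (62, np.int64(150)), (37, np.int64(180)), (57, np.int64(210)), (55, np.int64(240)), (52, np.int64(270)), (50, np.int64(300)), (48, np.int64(330)), (45, np.int64(360)), (43, np.int64(390))]
```

```bash
cat >> h.py <<'E'
from scipy.spatial.transform import Rotation as Ro
def st(): 
    s=r.get_state();print("t",round(s["time_s"],2),"pos",(s["tcp_pos"]*1e3).round(1),"rot",s["eef_rot"].round(2),"F",s["contact_force"].round(1),"M",s["moment"].round(2),"w",round(s["gripper_width"]*1e3,1),"j6",s["joints"].round(0)[5]);return s
def need(pos_mm,yaw):
    s=st();A=Ro.from_euler("xyz",s["eef_rot"],degrees=True);B=Ro.from_euler("xyz",[180,0,yaw],degrees=True)
    print("turn(tool,rad)",(A.inv()*B).as_rotvec().round(4)," shift(tool now,mm)",A.inv().apply(np.array(pos_mm)-s["tcp_pos"]*1e3).round(1)," shift(tool after turn)",B.inv().apply(np.array(pos_mm)-s["tcp_pos"]*1e3).round(1))
E
python3 -c "
from h import *
need([537.5,191.5,150],-79.6)"
```

```text
t 0.1 pos [151.  657.4 225.7] rot [-1.7999e+02 -8.0000e-02 -1.0294e+02] F [-0.2  0.7 -0.9] M [-0.02  0.05 -0.06] w 87.6 j6 -17.0
turn(tool,rad) [ 2.000e-04 -1.500e-03 -4.074e-01]  shift(tool now,mm) [ 367.4 -481.    76.3]  shift(tool after turn) [ 528.  -296.    75.7]
```

step_arm(
  deltas=[
    [0, 0, -0.136, 0, 0, 0, 1],
    [0, 0, -0.136, 0, 0, 0, 1],
    [0, 0, -0.136, 0, 0, 0, 1],
  ],
  squeeze=30,
)

```text
time_s: 0.4
tcp_pos: [0.1509, 0.6566, 0.224]
eef_rot: [179.9, -0.3, -78.9]
contact_force: [-0.4, 0.6, 0.2]
gripper_width: 0.0876
```

```bash
python3 -c "
from h import *
need([537.5,191.5,150],-79.6)"
```

```text
t 0.4 pos [150.9 656.6 224. ] rot [179.92  -0.25 -78.91] F [-0.4  0.6  0.2] M [-0.05 -0.05 -0.  ] w 87.6 j6 8.0
turn(tool,rad) [ 0.0015 -0.0044  0.0121]  shift(tool now,mm) [ 530.4 -290.    75.9]  shift(tool after turn) [ 527.2 -296.3   74. ]
```

step_arm(
  deltas=[
    [0, 0, 0.004, 40, -22, 2, 1],
    [0, 0, 0.004, 40, -22, 2, 1],
    [0, 0, 0.004, 40, -22, 2, 1],
    [0, 0, 0, 40, -22, 2, 1],
    [0, 0, 0, 40, -22, 2, 1],
    [0, 0, 0, 40, -22, 2, 1],
    [0, 0, 0, 40, -22, 2, 1],
    [0, 0, 0, 40, -22, 2, 1],
    [0, 0, 0, 40, -22, 2, 1],
    [0, 0, 0, 40, -22, 2, 1],
  ],
)

```text
time_s: 1.4
tcp_pos: [0.4474, 0.2942, 0.201]
eef_rot: [179.8, -0.6, -78.8]
contact_force: [1.0, 0.2, -0.3]
gripper_width: 0.0876
```

```bash
python3 -c "
from h import *
need([537.5,191.5,150],-79.6)"
```

```text
t 1.4 pos [447.4 294.2 201. ] rot [179.76  -0.55 -78.79] F [ 1.   0.2 -0.3] M [ 0.16 -0.17  0.01] w 87.6 j6 47.0
turn(tool,rad) [ 0.0041 -0.0096  0.0141]  shift(tool now,mm) [117.8 -68.6  51.9]  shift(tool after turn) [117.3 -70.1  51. ]
```

step_arm(
  deltas=[
    [0.002, -0.005, 0.007, 39, -23, 10, 1],
    [0.002, -0.005, 0.007, 39, -23, 10, 1],
    [0, 0, 0, 39, -23, 10, 1],
    [0, 0, 0, 0, 0, 0, 1],
  ],
)

```text
time_s: 1.8
tcp_pos: [0.5415, 0.1832, 0.1695]
eef_rot: [179.9, 0.0, -79.9]
contact_force: [-0.5, 0.5, -0.0]
gripper_width: 0.0877
```

```bash
python3 -c "
from h import *
import cv2
need([537.5,191.5,120],-79.6)
a=r.capture('top');cv2.imwrite('pics/t1.png',cv2.cvtColor(cv2.resize(a[120:250,180:320],None,fx=4.5,fy=4.5,interpolation=2),4))
"
```

```text
t 1.8 pos [541.5 183.2 169.5] rot [ 1.7995e+02  3.0000e-02 -7.9850e+01] F [-0.5  0.5 -0. ] M [-0.05  0.11 -0.02] w 87.7 j6 62.0
turn(tool,rad) [ 0.0009  0.0005 -0.0044]  shift(tool now,mm) [-8.9  2.5 49.5]  shift(tool after turn) [-8.9  2.5 49.5]
```

View pics/t1.png

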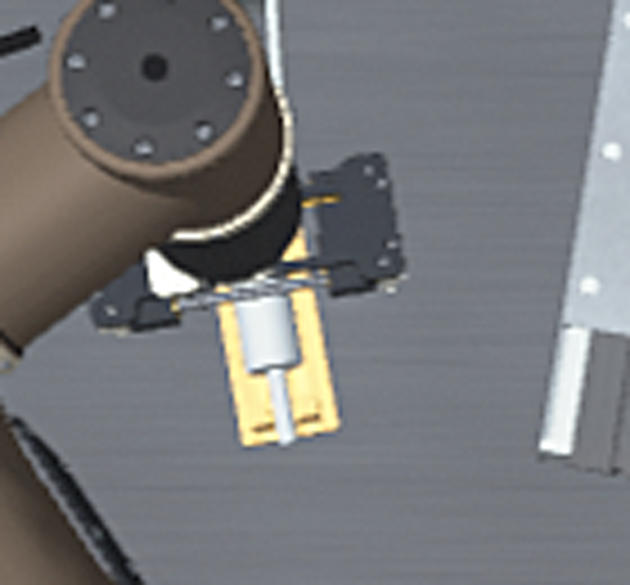

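step_arm(
  deltas=[
    [0, 0, -0.004, -4.5, 1.5, 10, 1],
    [0, 0, 0, -4.5, 1, 20, 1],
    [0, 0, 0, 0, 0, 20, 1],
    [0, 0, 0, 0, 0, 0, 1],
  ],
)

```text
time_s: 2.25
tcp_pos: [0.5346, 0.1963, 0.1178]
eef_rot: [-180.0, 0.1, -79.5]
contact_force: [-1.2, -0.0, 0.0]
gripper_width: 0.0876
```

```bash
python3 -c "
from h import *
need([537.5,191.5,29],-79.6)
"
```

```text
t 2.25 pos [534.6 196.3 117.8] rot [-1.7998e+02  1.3000e-01 -7.9470e+01] F [-1.2 -0.   0. ] M [-0.06  0.09 -0.01] w 87.6 j6 61.0
turn(tool,rad) [-0.0004  0.0022  0.0023]  shift(tool now,mm) [ 5.5 -2.  88.8]  shift(tool after turn) [ 5.3 -2.  88.8]
```

step_arm(
  deltas=[
    [0, 0, 0, 5, -2, 20, 1],
    [0, 0, 0, 0, 0, 25, 1],
    [0, 0, 0, 0, 0, 20, 1],
    [0, 0, 0, 0, 0, 10, 1],
    [0, 0, 0, 0, 0, 0, 1],
  ],
)

```text
time_s: 2.75
tcp_pos: [0.5367, 0.1986, 0.0442]
eef_rot: [-179.7, 0.2, -78.9]
contact_force: [-0.6, -0.6, 0.2]
gripper_width: 0.0877
```

```bash
python3 -c "
from h import *
need([537.5,191.5,29],-79.6)
"
```

```text
t 2.75 pos [536.7 198.6  44.2] rot [-179.71    0.22  -78.9 ] F [-0.6 -0.6  0.2] M [-0.05 -0.02 -0.  ] w 87.7 j6 61.0
turn(tool,rad) [-0.0051  0.0039  0.0121]  shift(tool now,mm) [ 7.2  0.6 15.2]  shift(tool after turn) [ 7.2  0.5 15.2]
```

step_arm(
  deltas=[
    [-0.004, 0.004, 0.01, 7, 0.5, 5, 1],
    [0, 0, 0, 0, 0, 0, 1],
  ],
)

```text
time_s: 2.95
tcp_pos: [0.5381, 0.1927, 0.0406]
eef_rot: [-179.8, 0.0, -79.4]
contact_force: [-0.5, -0.2, -0.3]
gripper_width: 0.0876
```

```bash
python3 -c "
from h import *
need([537.5,191.5,29],-79.6)
"
```

```text
t 2.95 pos [538.1 192.7  40.6] rot [-1.7985e+02  1.0000e-02 -7.9410e+01] F [-0.5 -0.2 -0.3] M [-0.09  0.05  0.03] w 87.6 j6 61.0
turn(tool,rad) [-0.0027  0.0002  0.0033]  shift(tool now,mm) [ 1.1  0.8 11.6]  shift(tool after turn) [ 1.1  0.8 11.6]
```

step_arm(
  deltas=[
    [-0.002, 0, 0.003, 1, 0.8, 11.5, 1],
    [0, 0, 0, 0, 0, 0, 1],
  ],
)

```text
time_s: 3.15
tcp_pos: [0.5383, 0.1919, 0.0298]
eef_rot: [-179.8, 0.1, -79.6]
contact_force: [-0.9, -0.1, -0.5]
gripper_width: 0.0874
```

```bash
python3 -c "
from h import *
need([537.5,191.5,29],-79.6)
"
```

```text
t 3.15 pos [538.3 191.9  29.8] rot [-1.7983e+02  8.0000e-02 -7.9610e+01] F [-0.9 -0.1 -0.5] M [-0.14  0.06 -0.02] w 87.4 j6 61.0
turn(tool,rad) [-0.003   0.0014 -0.0002]  shift(tool now,mm) [0.2 0.9 0.8]  shift(tool after turn) [0.2 0.9 0.8]
```

step_arm(
  deltas=[
    [0, 0, 0, 0, 0, 0, 0.3],
    [0, 0, 0, 0, 0, 0, 0.1],
    [0, 0, 0, 0, 0, 0, 0.0],
    [0, 0, 0, 0, 0, 0, -0.2],
    [0, 0, 0, 0, 0, 0, -0.3],
  ],
  squeeze=20,
)

```text
time_s: 3.65
tcp_pos: [0.539, 0.192, 0.0305]
eef_rot: [-179.8, 0.1, -79.6]
contact_force: [-0.1, -0.4, -0.4]
gripper_width: 0.0531
```

```bash
python3 -c "
from h import *
need([537.5,191.5,29],-79.6)
"
```

```text
t 3.65 pos [539.  192.   30.5] rot [-1.7976e+02  1.1000e-01 -7.9630e+01] F [-0.1 -0.4 -0.4] M [-0.02  0.05  0.04] w 53.1 j6 61.0
turn(tool,rad) [-0.0043  0.0019 -0.0005]  shift(tool now,mm) [0.2 1.6 1.5]  shift(tool after turn) [0.2 1.6 1.5]
```

step_arm(
  deltas=[
    [-0.003, 0.001, 0, 0, 1, 1.5, -0.3],
    [0, 0, 0, 0, 0, 0, -0.4],
    [0, 0, 0, 0, 0, 0, -0.5],
    [0, 0, 0, 0, 0, 0, -0.6],
    [0, 0, 0, 0, 0, 0, -1],
  ],
  squeeze=30,
)

```text
time_s: 4.15
tcp_pos: [0.538, 0.1916, 0.0291]
eef_rot: [-179.9, 0.0, -79.6]
contact_force: [-0.0, 1.0, -0.4]
gripper_width: 0.0435
```

```bash
python3 -c "
from h import *
need([537.5,191.5,29],-79.6)
"
```

```text
t 4.15 pos [538.  191.6  29.1] rot [-1.7994e+02  2.0000e-02 -7.9590e+01] F [-0.   1.  -0.4] M [-0.24 -0.09  0.06] w 43.5 j6 61.0
turn(tool,rad) [-0.001   0.0004  0.0001]  shift(tool now,mm) [0.  0.5 0.1]  shift(tool after turn) [0.  0.5 0.1]
```

step_arm(
  deltas=[
    [0, 0, 0, 0, 0, 0, -1],
    [0, 0, 0, 0, 0, -8, -1],
    [0, 0, 0, 0, 0, -12, -1],
    [0, 0, 0, 0, 0, -15, -1],
    [0, 0, 0, 0, 0, -15, -1],
    [0, 0, 0, 0, 0, -20, -1],
    [0, 0, 0, 0, 0, -20, -1],
    [0, 0, 0, 0, 0, -20, -1],
    [0, 0, 0, 0, 0, 0, -1],
  ],
  squeeze=40,
)

```text
time_s: 5.05
tcp_pos: [0.5348, 0.1902, 0.1453]
eef_rot: [179.7, -0.0, -79.7]
contact_force: [0.5, 0.3, -4.1]
gripper_width: 0.043
```

```bash
python3 -c "
from h import *
need([537.5,191.5,180],-79.6)
import cv2
a=r.capture('scene');cv2.imwrite('pics/s2.png',cv2.cvtColor(cv2.resize(a[100:330,200:440],None,fx=2.6,fy=2.6,interpolation=2),4))
"
```

```text
t 5.05 pos [534.8 190.2 145.3] rot [179.72  -0.   -79.74] F [ 0.5  0.3 -4.1] M [ 0.03 -0.22  0.04] w 43.0 j6 61.0
turn(tool,rad) [ 0.0048 -0.     -0.0024]  shift(tool now,mm) [ -0.8  -2.7 -34.7]  shift(tool after turn) [ -0.8  -2.9 -34.7]
```

View pics/s2.png

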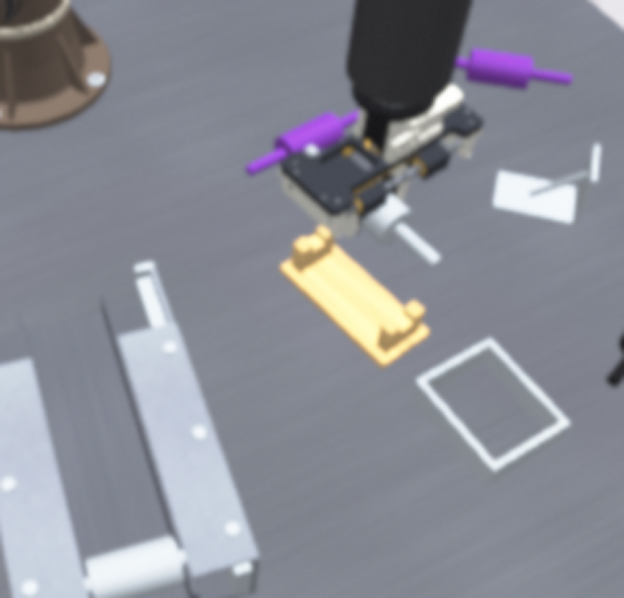

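step_arm(
  deltas=[
    [0, 0, 0.148, 0, 0, -3, -1],
    [0, 0, 0.148, 0, 0, -3, -1],
    [0, 0, 0.148, 0, 0, -3, -1],
    [0, 0, 0.148, 0, 0, -3, -1],
    [0, 0, 0.148, 0, 0, -3, -1],
    [0, 0, 0.148, 0, 0, 0, -1],
    [0, 0, 0.148, 0, 0, 0, -1],
    [0, 0, 0.148, 0, 0, 0, -1],
    [0, 0, 0.148, 0, 0, 0, -1],
    [0, 0, 0.148, 0, 0, 0, -1],
  ],
)

```text
time_s: 6.1
tcp_pos: [0.5243, 0.1855, 0.145]
eef_rot: [-179.8, -1.7, -165.9]
contact_force: [0.4, 0.2, -4.6]
gripper_width: 0.0435
```

```bash
python3 -c "
from h import *
need([468.5,-120.8,150],170.2)"
```

```text
t 6.1 pos [524.3 185.5 145. ] rot [-179.84   -1.66 -165.93] F [ 0.4  0.2 -4.6] M [ 0.09 -0.18  0.02] w 43.5 j6 -25.0
turn(tool,rad) [-0.0088 -0.0279  0.4166]  shift(tool now,mm) [ 128.6 -283.5   -0.5]  shift(tool after turn) [   2.8 -311.3   -5. ]
```

step_arm(
  deltas=[
    [-0.003, -0.01, 0.14, 0, 0, -3, -1],
    [-0.003, -0.01, 0.14, 0, 0, -3, -1],
    [-0.003, -0.01, 0.13, 0, 0, -2, -1],
    [0, 0, 0, 0, -40, 0, -1],
    [0, 0, 0, 0, -40, 0, -1],
    [0, 0, 0, 0, -40, 0, -1],
    [0, 0, 0, 0, -40, 0, -1],
    [0, 0, 0, 0, -40, 0, -1],
    [0, 0, 0, 0, 0, 0, -1],
  ],
)

```text
time_s: 7.0
tcp_pos: [0.476, -0.019, 0.1407]
eef_rot: [-179.5, -0.9, 169.2]
contact_force: [0.5, 0.6, -5.0]
gripper_width: 0.0433
```

```bash
python3 -c "
from h import *
need([468.5,-120.8,150],170.2)"
```

```text
t 7.0 pos [476.  -19.  140.7] rot [-179.47   -0.91  169.16] F [ 0.5  0.6 -5. ] M [ 0.19 -0.18  0.03] w 43.3 j6 -32.0
turn(tool,rad) [-0.0092 -0.016  -0.0181]  shift(tool now,mm) [ -11.7 -101.5   -8.5]  shift(tool after turn) [ -10.  -101.6   -9.3]
```

step_arm(
  deltas=[
    [-0.009, -0.016, -0.018, -6, -40, -5, -1],
    [0, 0, 0, -4, -38, -3, -1],
    [0, 0, 0, 0, -10, 0, -1],
    [0, 0, 0, 0, 0, 0, -1],
  ],
)

```text
time_s: 7.4
tcp_pos: [0.4668, -0.1102, 0.1452]
eef_rot: [-180.0, -0.3, 170.2]
contact_force: [0.3, 0.6, -4.9]
gripper_width: 0.0433
```

```bash
python3 -c "
from h import *
need([468.5,-120.8,100],170.2)
import cv2
for n,(x,y,w,h) in dict(top=(270,90,160,160),scene=(150,120,200,200)).items():
  a=r.capture(n);cv2.imwrite('pics/'+n+'3.png',cv2.cvtColor(cv2.resize(a[y:y+h,x:x+w],None,fx=3.5,fy=3.5,interpolation=2),4))"
```

```text
t 7.4 pos [ 466.8 -110.2  145.2] rot [-179.98   -0.31  170.15] F [ 0.3  0.6 -4.9] M [ 0.13 -0.03  0.04] w 43.3 j6 -20.0
turn(tool,rad) [-0.0003 -0.0055 -0.0009]  shift(tool now,mm) [ -3.8 -10.2  45.2]  shift(tool after turn) [ -3.5 -10.2  45.2]
```

View pics/top3.png

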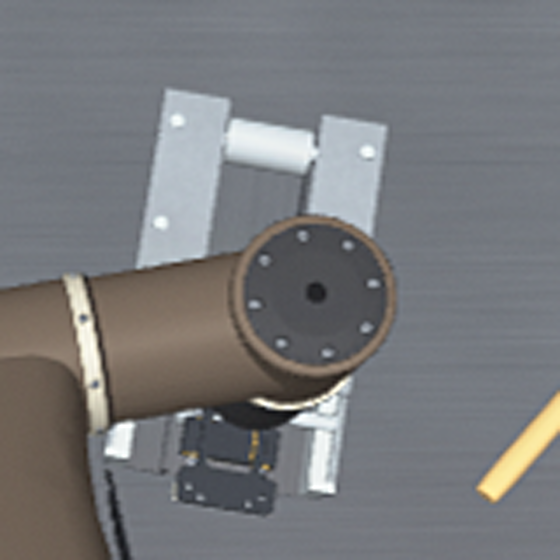

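View pics/scene3.png

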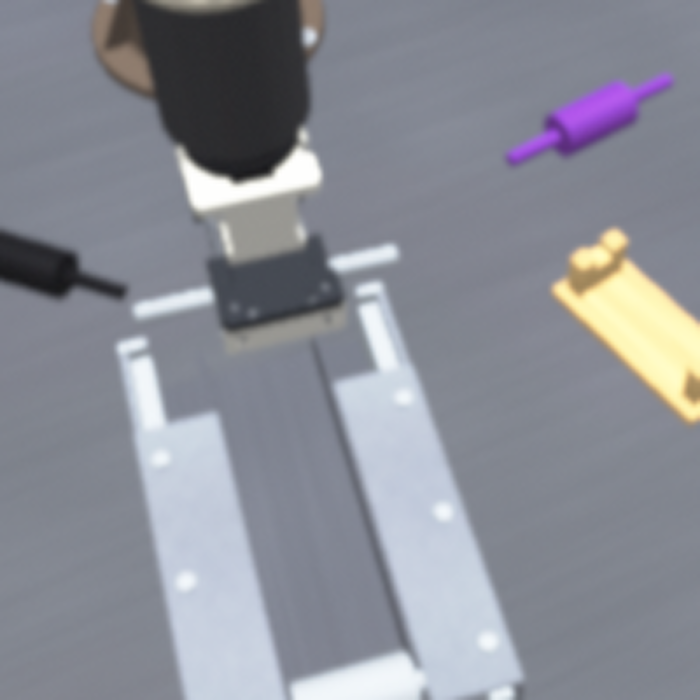

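```bash
cat > b.py <<'E'
import io,contextlib
with contextlib.redirect_stdout(io.StringIO()):
    from a import *
t=uc([(135,312),(397,252)],3.5,(150,120))
P0=np.array([.4668,-.1102,.164]);ps=np.radians(170.15);yv=np.array([-np.sin(ps),np.cos(ps),0])
f=lambda p:(pd("scene",np.array([P0+yv*(p[0]+.095)+[0,0,p[1]],P0+yv*(p[0]-.095)+[0,0,p[1]-0]]),-.1)-t).ravel()
for z in(0,):
    s=least_squares(f,[0,0]);print((s.x*1e3).round(1),s.fun.round(1),f([0,0]).round(1))
E
python3 b.py
```

```text
[-2.6  5. ] [ 0.1  0.2 -0.2 -0.2] [-0.5  1.7 -1.1  1.3]
```

step_arm(
  deltas=[
    [0, -0.005, 0, -3.5, -11.5, 0, -1],
    [0, 0, 0, 0, 0, 0, -1],
    [0, 0, 0, 0, 0, 20, -1],
    [0, 0, 0, 0, 0, 20, -1],
    [0, 0, 0, 0, 0, 15, -1],
    [0, 0, 0, 0, 0, 0, -1],
  ],
)

```text
time_s: 8.1
tcp_pos: [0.471, -0.1178, 0.0885]
eef_rot: [180.0, 0.1, 170.5]
contact_force: [-0.5, -0.7, -3.7]
gripper_width: 0.0432
```

```bash
python3 -c "
from h import *
need([468.2,-122.3,60],170.2)"
```

```text
t 8.1 pos [ 471.  -117.8   88.5] rot [1.7996e+02 1.2000e-01 1.7054e+02] F [-0.5 -0.7 -3.7] M [0.1  0.08 0.01] w 43.2 j6 -19.0
turn(tool,rad) [0.0007 0.0021 0.006 ]  shift(tool now,mm) [ 2.  -4.9 28.5]  shift(tool after turn) [ 2.  -4.9 28.5]
```

step_arm(
  deltas=[
    [0, 0.002, 0.006, 2, -5, 6, -1],
    [0, 0, 0, 0, 0, 5, -1],
    [0, 0, 0, 0, 0, 3, -1],
    [0, 0, 0, 0, 0, 0, -1],
  ],
)

```text
time_s: 8.5
tcp_pos: [0.4696, -0.122, 0.0752]
eef_rot: [179.9, 0.1, 170.3]
contact_force: [0.2, -1.1, -4.3]
gripper_width: 0.043
```

```bash
python3 -c "
from h import *
need([468.2,-122.3,60],170.2)
import cv2
for n,(x,y,w,h) in dict(scene=(160,160,120,110)).items():
  a=r.capture(n);cv2.imwrite('pics/'+n+'4.png',cv2.cvtColor(cv2.resize(a[y:y+h,x:x+w],None,fx=6,fy=6,interpolation=2),4))"
```

```text
t 8.5 pos [ 469.6 -122.    75.2] rot [1.7994e+02 1.3000e-01 1.7027e+02] F [ 0.2 -1.1 -4.3] M [ 0.09 -0.    0.04] w 43.0 j6 -18.0
turn(tool,rad) [0.001  0.0023 0.0012]  shift(tool now,mm) [ 1.4 -0.6 15.2]  shift(tool after turn) [ 1.3 -0.6 15.2]
```

View pics/scene4.png

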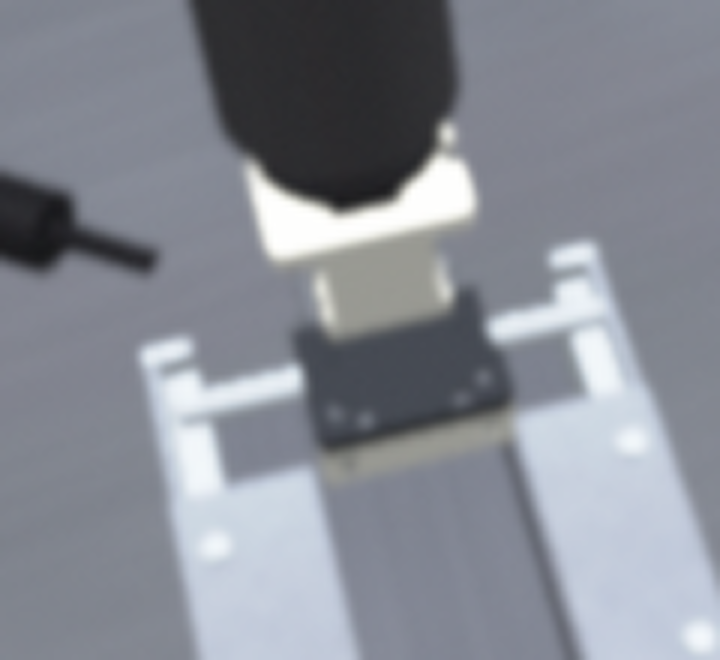

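```bash
cat > c.py <<'E'
import io,contextlib
with contextlib.redirect_stdout(io.StringIO()):
    from a import *
fb=lambda p:(pd("scene",place(p,G),-.1)-us).ravel()
b=least_squares(fb,[.6,-.1,-.15]);print(b.x[:2].round(4),np.degrees(b.x[2]).round(2),b.fun.reshape(-1,2).round(1).tolist())
t=uc([(180,408),(605,308)],6,(160,160))
for sgn,uv in zip((-1,1),t):
    q=least_squares(lambda p:(pd("scene",place(b.x,[[p[0],p[1],.094]]),-.1)[0]-uv),[-.1,sgn*.09]).x;print("tip in bed mm",(q*1e3).round(1))
c,s=np.cos(b.x[2]),np.sin(b.x[2]);d=np.array([.4696,-.122])-b.x[:2];print("tcp in scene-bed",c*d[0]+s*d[1],-s*d[0]+c*d[1])
E
python3 c.py
```

```text
[ 0.5658 -0.1377] -9.74 [[0.5, 1.0], [-1.0, 0.5], [-0.6, 1.2], [-0.6, -1.2], [0.7, -0.2], [0.6, -0.6], [-0.2, -0.9], [0.4, 0.3]]
tip in bed mm [-101.9  -93. ]
tip in bed mm [-100.   98.]
tcp in scene-bed -0.097440228667725 -0.0008355187575773172
```

step_arm(
  deltas=[
    [0.001, 0.002, 0, 1, -2, 8, -1],
    [0, 0, 0, 0, 0, 5, -1],
    [0, 0, 0, 0, 0, 2, -1],
    [0, 0, 0, 0, 0, 0, -1],
  ],
)

```text
time_s: 8.95
tcp_pos: [0.469, -0.1239, 0.0598]
eef_rot: [180.0, 0.1, 170.3]
contact_force: [-0.7, 0.4, -5.0]
gripper_width: 0.0432
```

```bash
python3 -c "
from h import *
need([468,-123.6,50],170.2)"
```

```text
t 8.95 pos [ 469.  -123.9   59.8] rot [1.7998e+02 1.2000e-01 1.7028e+02] F [-0.7  0.4 -5. ] M [ 0.09 -0.03 -0.02] w 43.2 j6 -18.0
turn(tool,rad) [0.0003 0.0021 0.0013]  shift(tool now,mm) [1.  0.2 9.8]  shift(tool after turn) [1.  0.2 9.8]
```

step_arm(
  deltas=[
    [0, 0.002, 0, 0, 0, 4, -1],
    [0, 0, 0, 0, 0, 2, -1],
    [0, 0, 0, 0, 0, 0, -1],
  ],
)

```text
time_s: 9.25
tcp_pos: [0.4692, -0.1239, 0.0533]
eef_rot: [180.0, 0.0, 170.3]
contact_force: [-0.7, -0.2, -4.2]
gripper_width: 0.0433
```

```bash
python3 -c "
from h import *
need([468,-123.6,50],170.2)"
```

```text
t 9.25 pos [ 469.2 -123.9   53.3] rot [179.98   0.   170.28] F [-0.7 -0.2 -4.2] M [ 0.09 -0.01  0.03] w 43.3 j6 -18.0
turn(tool,rad) [0.0003 0.     0.0014]  shift(tool now,mm) [1.2 0.1 3.3]  shift(tool after turn) [1.2 0.1 3.3]
```

step_arm(
  deltas=[
    [0, 0, 0, 0, 0, 2, -1],
    [0, 0, 0, 0, 0, 0, -1],
    [0, 0, 0, 0, 0, 1, -1],
  ],
)

```text
time_s: 9.55
tcp_pos: [0.4694, -0.1239, 0.0503]
eef_rot: [180.0, 0.0, 170.3]
contact_force: [0.2, 0.1, -4.7]
gripper_width: 0.0431
```

```bash
python3 -c "
from h import *
st()"
```

```text
t 9.55 pos [ 469.4 -123.9   50.3] rot [1.7998e+02 3.0000e-02 1.7029e+02] F [ 0.2  0.1 -4.7] M [ 0.02 -0.1   0.03] w 43.1 j6 -18.0
```

step_arm(
  deltas=[
    [0, 0, 0, 0, 0, 1, -1],
    [0, 0, 0, 0, 0, 0.5, -1],
  ],
)

```text
time_s: 9.75
tcp_pos: [0.4695, -0.1239, 0.049]
eef_rot: [180.0, 0.0, 170.3]
contact_force: [-2.2, 1.0, 3.6]
gripper_width: 0.0429
```

```bash
python3 -c "
from h import *
st()"
```

```text
t 9.75 pos [ 469.5 -123.9   49. ] rot [1.7998e+02 4.0000e-02 1.7030e+02] F [-2.2  1.   3.6] M [0.51 0.83 0.  ] w 42.9 j6 -18.0
```

```bash
cat >> h.py <<'E'
def bs(b=(567,-137.8,-9.8)):
    s=st();a=np.radians(b[2]);c,q=np.cos(a),np.sin(a);d=s["tcp_pos"][:2]*1e3-b[:2];F=s["contact_force"];M=s["moment"]
    print("bed x,y",round(c*d[0]+q*d[1],1),round(-q*d[0]+c*d[1],1),"axis z~",round(s["tcp_pos"][2]*1e3+17.9,1),"Fbed",round(c*F[0]+q*F[1],1),round(-q*F[0]+c*F[1],1),round(F[2],1),"Mbed",round(c*M[0]+q*M[1],2),round(-q*M[0]+c*M[1],2),round(M[2],2),"yawerr",round((s["eef_rot"][2]-170.2),2))
E
python3 -c "
from h import *
bs()"
```

```text
t 9.75 pos [ 469.5 -123.9   49. ] rot [1.7998e+02 4.0000e-02 1.7030e+02] F [-2.2  1.   3.6] M [0.51 0.83 0.  ] w 42.9 j6 -18.0
bed x,y -98.4 -2.9 axis z~ 66.9 Fbed -2.3 0.7 3.6 Mbed 0.37 0.9 0.0 yawerr 0.1
```

step_arm(
  deltas=[
    [0, 0, 0, -1, 0, 0.3, -1],
    [0, 0, 0, -3, 0, 0.3, -1],
    [0, 0, 0, -3, 0, 0.3, -1],
    [0, 0, 0, -3, 0, 0.3, -1],
  ],
)

```text
time_s: 10.15
tcp_pos: [0.4775, -0.1259, 0.0489]
eef_rot: [-180.0, -0.1, 170.3]
contact_force: [-5.6, 1.5, 6.9]
gripper_width: 0.0434
```

```bash
python3 -c "
from h import *
bs()"
```

```text
t 10.15 pos [ 477.5 -125.9   48.9] rot [-1.7996e+02 -1.4000e-01  1.7031e+02] F [-5.6  1.5  6.9] M [ 0.7  2.  -0. ] w 43.4 j6 -18.0
bed x,y -90.2 -3.5 axis z~ 66.8 Fbed -5.7 0.5 6.9 Mbed 0.34 2.09 -0.0 yawerr 0.11
```

step_arm(
  deltas=[
    [0, 0, 0, -5, 0.5, 0, -1],
    [0, 0, 0, -5, 0.3, 0, -1],
    [0, 0, 0, -5, 0, 0, -1],
  ],
)

```text
time_s: 10.45
tcp_pos: [0.4928, -0.128, 0.049]
eef_rot: [-179.9, -0.2, 170.3]
contact_force: [-3.2, 0.8, 2.4]
gripper_width: 0.0429
```

```bash
python3 -c "
from h import *
bs()
import cv2
for n,(x,y,w,h) in dict(scene=(160,160,120,110)).items():
  a=r.capture(n);cv2.imwrite('pics/'+n+'5.png',cv2.cvtColor(cv2.resize(a[y:y+h,x:x+w],None,fx=6,fy=6,interpolation=2),4))"
```

```text
t 10.45 pos [ 492.8 -128.    49. ] rot [-179.95   -0.18  170.3 ] F [-3.2  0.8  2.4] M [0.34 1.15 0.01] w 42.9 j6 -17.0
bed x,y -74.8 -3.0 axis z~ 66.9 Fbed -3.3 0.3 2.4 Mbed 0.14 1.19 0.01 yawerr 0.1
```

View pics/scene5.png

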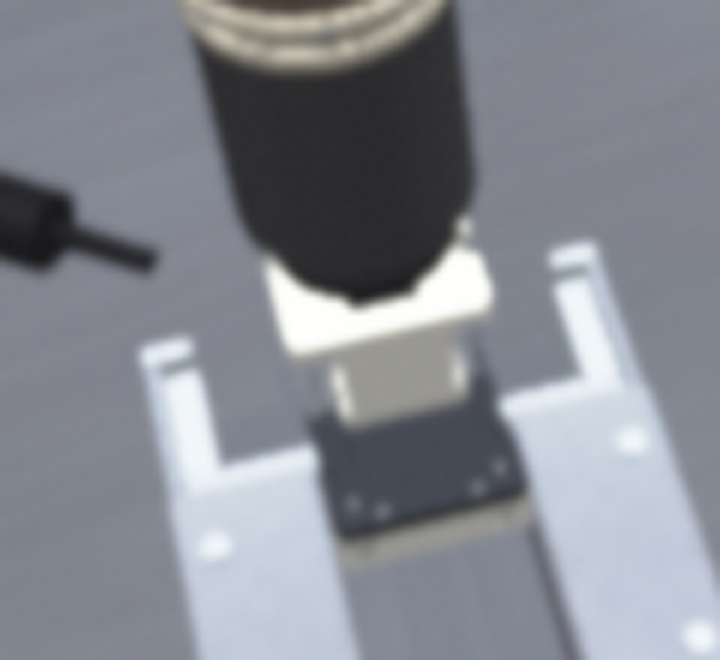

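step_arm(
  deltas=[
    [0, 0, 0, -5, 0, 0, -1],
    [0, 0, 0, -6, 0, 0, -1],
    [0, 0, 0, -6, 0, 0, -1],
    [0, 0, 0, -6, 0, 0.2, -1],
    [0, 0, 0, -5, 0, 0.2, -1],
    [0, 0, 0, -4, 0, 0.2, -1],
  ],
)

```text
time_s: 11.1
tcp_pos: [0.5258, -0.1342, 0.0487]
eef_rot: [-179.9, -0.3, 170.3]
contact_force: [-6.3, 0.9, 7.4]
gripper_width: 0.0429
```

```bash
python3 -c "
from h import *
bs()"
```

```text
t 11.1 pos [ 525.8 -134.2   48.7] rot [-179.88   -0.34  170.31] F [-6.3  0.9  7.4] M [ 0.71  2.28 -0.01] w 42.9 j6 -16.0
bed x,y -41.2 -3.5 axis z~ 66.6 Fbed -6.3 -0.1 7.4 Mbed 0.32 2.37 -0.01 yawerr 0.11
```

step_arm(
  deltas=[
    [0, 0.003, 0, -2.5, 0.3, 0.4, -1],
    [0, 0, 0, -2.5, 0.1, 0.4, -1],
    [0, 0, 0, -2.5, 0.1, 0.4, -1],
    [0, 0, 0, -2.5, 0.1, 0.4, -1],
  ],
)

```text
time_s: 11.5
tcp_pos: [0.5347, -0.1361, 0.0487]
eef_rot: [-179.8, -0.8, 170.3]
contact_force: [-7.7, 1.8, 9.3]
gripper_width: 0.0428
```

```bash
python3 -c "
from h import *
bs()"
```

```text
t 11.5 pos [ 534.7 -136.1   48.7] rot [-179.79   -0.76  170.33] F [-7.7  1.8  9.3] M [ 0.71  2.65 -0.04] w 42.8 j6 -16.0
bed x,y -32.1 -3.8 axis z~ 66.6 Fbed -7.9 0.5 9.3 Mbed 0.25 2.73 -0.04 yawerr 0.13
```

step_arm(
  deltas=[
    [0, -0.008, 0, -2.5, 0.5, 0.4, -1],
    [0, -0.004, 0, -2.5, 0.3, 0.4, -1],
    [0, -0.002, 0, -2.5, 0.2, 0.4, -1],
  ],
)

```text
time_s: 11.8
tcp_pos: [0.5416, -0.1371, 0.0487]
eef_rot: [-179.7, -0.1, 170.3]
contact_force: [-6.5, 0.7, 8.4]
gripper_width: 0.0433
```

```bash
python3 -c "
from h import *
bs()"
```

```text
t 11.8 pos [ 541.6 -137.1   48.7] rot [-1.7972e+02 -7.0000e-02  1.7034e+02] F [-6.5  0.7  8.4] M [ 0.63  2.46 -0.04] w 43.3 j6 -16.0
bed x,y -25.1 -3.6 axis z~ 66.6 Fbed -6.5 -0.4 8.4 Mbed 0.2 2.53 -0.04 yawerr 0.14
```

step_arm(
  deltas=[
    [-0.004, -0.002, 0, -2.5, 0.4, 0.4, -1],
    [0, -0.002, 0, -2.5, 0.2, 0.4, -1],
    [0, -0.002, 0, -2.5, 0.2, 0.4, -1],
    [0, -0.002, 0, -2.5, 0.2, 0.4, -1],
  ],
)

```text
time_s: 12.2
tcp_pos: [0.551, -0.1386, 0.0487]
eef_rot: [-179.9, 0.3, 170.4]
contact_force: [-6.5, 0.9, 8.8]
gripper_width: 0.0427
```

```bash
python3 -c "
from h import *
bs()"
```

```text
t 12.2 pos [ 551.  -138.6   48.7] rot [-179.88    0.25  170.36] F [-6.5  0.9  8.8] M [0.48 2.42 0.01] w 42.7 j6 -16.0
bed x,y -15.6 -3.5 axis z~ 66.6 Fbed -6.6 -0.2 8.8 Mbed 0.06 2.46 0.01 yawerr 0.16
```

step_arm(
  deltas=[
    [0, 0.002, 0, -2.5, 0.4, 0.4, -1],
    [0, 0, 0, -2.5, 0.2, 0.4, -1],
    [0, 0, 0.001, -2.5, 0.2, 0.4, -1],
    [0, 0, 0.001, -2.5, 0.2, 0.4, -1],
  ],
)

```text
time_s: 12.6
tcp_pos: [0.5605, -0.1401, 0.0487]
eef_rot: [-179.8, 0.0, 170.3]
contact_force: [-6.6, 1.0, 9.8]
gripper_width: 0.0434
```

```bash
python3 -c "
from h import *
bs()"
```

```text
t 12.6 pos [ 560.5 -140.1   48.7] rot [-179.8     0.    170.26] F [-6.6  1.   9.8] M [ 0.55  2.5  -0.01] w 43.4 j6 -15.0
bed x,y -6.0 -3.4 axis z~ 66.6 Fbed -6.7 -0.1 9.8 Mbed 0.11 2.56 -0.01 yawerr 0.06
```

step_arm(
  deltas=[
    [0, 0, 0, -2.5, 0.3, 0.4, -1],
    [0, 0, 0, -2.5, 0.2, 0.4, -1],
    [0, 0, 0.001, -2.5, 0.2, 0.4, -1],
  ],
)

```text
time_s: 12.9
tcp_pos: [0.5677, -0.1413, 0.0487]
eef_rot: [-179.7, -0.1, 170.2]
contact_force: [-5.8, 0.9, 9.4]
gripper_width: 0.043
```

```bash
python3 -c "
from h import *
bs()"
```

```text
t 12.9 pos [ 567.7 -141.3   48.7] rot [-1.7974e+02 -1.0000e-01  1.7022e+02] F [-5.8  0.9  9.4] M [ 0.64  2.46 -0.  ] w 43.0 j6 -15.0
bed x,y 1.3 -3.4 axis z~ 66.6 Fbed -5.9 -0.1 9.4 Mbed 0.21 2.53 -0.0 yawerr 0.02
```

step_arm(
  deltas=[
    [-0.004, 0, 0, -2.5, 0.4, 0.4, -1],
    [0, 0, 0, -2.5, 0.3, 0.4, -1],
    [0, 0, 0, -2.5, 0.3, 0.4, -1],
    [0, 0, 0, -2.5, 0.3, 0.4, -1],
  ],
)

```text
time_s: 13.3
tcp_pos: [0.5774, -0.1427, 0.0487]
eef_rot: [-179.9, -0.2, 170.2]
contact_force: [-7.6, 0.4, 8.4]
gripper_width: 0.0431
```

```bash
python3 -c "
from h import *
bs()"
```

```text
t 13.3 pos [ 577.4 -142.7   48.7] rot [-179.89   -0.24  170.24] F [-7.6  0.4  8.4] M [ 0.45  2.44 -0.01] w 43.1 j6 -15.0
bed x,y 11.0 -3.1 axis z~ 66.6 Fbed -7.5 -0.9 8.4 Mbed 0.03 2.48 -0.01 yawerr 0.04
```

step_arm(
  deltas=[
    [0, 0, 0, -2.5, 0.3, 0.4, -1],
    [0, 0, 0, -2.5, 0.3, 0.4, -1],
    [0, 0, 0, -2.5, 0.3, 0.4, -1],
  ],
)

```text
time_s: 13.6
tcp_pos: [0.5855, -0.1438, 0.0485]
eef_rot: [-179.9, -0.2, 170.3]
contact_force: [0.6, 0.5, -2.9]
gripper_width: 0.0429
```

```bash
python3 -c "
from h import *
bs()"
```

```text
t 13.6 pos [ 585.5 -143.8   48.5] rot [-179.85   -0.23  170.25] F [ 0.6  0.5 -2.9] M [ 0.07 -0.1   0.03] w 42.9 j6 -15.0
bed x,y 19.3 -2.7 axis z~ 66.4 Fbed 0.5 0.6 -2.9 Mbed 0.09 -0.08 0.03 yawerr 0.05
```

The contact force vanished at bed x≈19, so the stubs are probably over the slots. I'll lower gently here.

step_arm(
  deltas=[
    [0, 0, 0, 0, 0, 1, -1],
    [0, 0, 0, 0, 0, 1, -1],
  ],
)

```text
time_s: 13.8
tcp_pos: [0.5884, -0.1438, 0.0465]
eef_rot: [-179.9, 0.0, 170.3]
contact_force: [-0.1, -0.3, -1.2]
gripper_width: 0.0433
```

```bash
python3 -c "
from h import *
bs()"
```

```text
t 13.8 pos [ 588.4 -143.8   46.5] rot [-1.7989e+02  1.0000e-02  1.7028e+02] F [-0.1 -0.3 -1.2] M [-0.04 -0.49  0.03] w 43.3 j6 -15.0
bed x,y 22.1 -2.3 axis z~ 64.4 Fbed -0.0 -0.3 -1.2 Mbed 0.04 -0.49 0.03 yawerr 0.08
```

step_arm(
  deltas=[
    [0, 0, 0, 0, 0, 1, -1],
    [0, 0, 0, 0, 0, 1, -1],
  ],
)

```text
time_s: 14.0
tcp_pos: [0.59, -0.1438, 0.0442]
eef_rot: [-179.9, 0.2, 170.3]
contact_force: [2.1, 0.2, -2.6]
gripper_width: 0.0432
```

```bash
python3 -c "
from h import *
bs()"
```

```text
t 14.0 pos [ 590.  -143.8   44.2] rot [-1.7991e+02  1.5000e-01  1.7029e+02] F [ 2.1  0.2 -2.6] M [ 0.04 -0.69 -0.03] w 43.2 j6 -15.0
bed x,y 23.7 -2.0 axis z~ 62.1 Fbed 2.0 0.6 -2.6 Mbed 0.15 -0.67 -0.03 yawerr 0.09
```

step_arm(
  deltas=[
    [0, 0, 0, 0, 0, 1, -1],
    [0, 0, 0, 0, 0, 1, -1],
    [0, 0, 0, 0, 0, 1, -1],
  ],
)

```text
time_s: 14.3
tcp_pos: [0.5907, -0.1436, 0.0405]
eef_rot: [-179.9, 0.2, 170.3]
contact_force: [2.6, 0.4, -3.1]
gripper_width: 0.0432
```

```bash
python3 -c "
from h import *
bs()"
```

```text
t 14.3 pos [ 590.7 -143.6   40.5] rot [-179.93    0.2   170.27] F [ 2.6  0.4 -3.1] M [ 0.   -0.82 -0.13] w 43.2 j6 -15.0
bed x,y 24.3 -1.6 axis z~ 58.4 Fbed 2.5 0.9 -3.1 Mbed 0.14 -0.81 -0.13 yawerr 0.07
```

step_arm(
  deltas=[
    [0, 0, 0, -0.7, 0, 0.7, -1],
    [0, 0, 0, 0, 0, 0.8, -1],
    [0, 0, 0, 0, 0, 0.7, -1],
  ],
)

```text
time_s: 14.6
tcp_pos: [0.5907, -0.1436, 0.0379]
eef_rot: [-179.9, 0.1, 170.3]
contact_force: [-2.1, 1.2, 7.6]
gripper_width: 0.0437
```

```bash
python3 -c "
from h import *
bs()"
```

```text
t 14.6 pos [ 590.7 -143.6   37.9] rot [-1.7992e+02  1.2000e-01  1.7027e+02] F [-2.1  1.2  7.6] M [ 0.7   0.64 -0.14] w 43.7 j6 -15.0
bed x,y 24.3 -1.7 axis z~ 55.8 Fbed -2.3 0.8 7.6 Mbed 0.58 0.75 -0.14 yawerr 0.07
```

step_arm(
  deltas=[
    [0, 0, 0, 0, 0, 0.5, -1],
    [0, 0, 0, 0, 0, 0.3, -1],
  ],
)

```text
time_s: 14.8
tcp_pos: [0.5907, -0.1436, 0.038]
eef_rot: [-179.9, 0.1, 170.3]
contact_force: [0.6, 1.1, 0.6]
gripper_width: 0.0433
```

```bash
python3 -c "
from h import *
bs()"
```

```text
t 14.8 pos [ 590.7 -143.6   38. ] rot [-1.7992e+02  1.4000e-01  1.7028e+02] F [0.6 1.1 0.6] M [ 0.22 -0.05 -0.19] w 43.3 j6 -15.0
bed x,y 24.3 -1.7 axis z~ 55.9 Fbed 0.4 1.2 0.6 Mbed 0.23 -0.01 -0.19 yawerr 0.08
```

step_arm(
  deltas=[
    [0, 0, 0, 0, 0, 0, 0.1],
    [0, 0, 0, 0, 0, 0, 0.3],
    [0, 0, 0, 0, 0, 0, 0.5],
    [0, 0, 0, 0, 0, 0, 0.6],
    [0, 0, 0, 0, 0, 0, 0.6],
    [0, 0, 0, 0, 0, 0, 0.6],
  ],
)

```text
time_s: 15.4
tcp_pos: [0.5901, -0.1438, 0.0378]
eef_rot: [-179.9, 0.1, 170.3]
contact_force: [-0.5, -0.4, -0.7]
gripper_width: 0.0696
```

```bash
python3 -c "
from h import *
bs()"
```

```text
t 15.4 pos [ 590.1 -143.8   37.8] rot [-1.799e+02  1.000e-01  1.703e+02] F [-0.5 -0.4 -0.7] M [ 0.15 -0.01 -0.06] w 69.6 j6 -15.0
bed x,y 23.8 -1.9 axis z~ 55.7 Fbed -0.5 -0.5 -0.7 Mbed 0.15 0.02 -0.06 yawerr 0.1
```

Released with no force change. I'll back straight up and check.

step_arm(
  deltas=[
    [0, 0, 0, 0, 0, -8, 0.6],
    [0, 0, 0, 0, 0, -12, 0.6],
    [0, 0, 0, 0, 0, -20, 0.6],
    [0, 0, 0, 0, 0, -25, 0.6],
    [0, 0, 0, 0, 0, -30, 0.6],
    [0, 0, 0, 0, 0, -30, 0.6],
    [0, 0, 0, 0, 0, -10, 0.6],
    [0, 0, 0, 0, 0, 0, 0.6],
  ],
)

```text
time_s: 16.2
tcp_pos: [0.59, -0.1438, 0.1845]
eef_rot: [-179.9, 0.3, 170.3]
contact_force: [0.3, -0.5, -0.5]
gripper_width: 0.07
```

```bash
python3 -c "
from h import *
bs()"
```

```text
t 16.2 pos [ 590.  -143.8  184.5] rot [-179.89    0.27  170.32] F [ 0.3 -0.5 -0.5] M [ 0.08 -0.06 -0.  ] w 70.0 j6 -15.0
bed x,y 23.7 -2.0 axis z~ 202.4 Fbed 0.4 -0.4 -0.5 Mbed 0.09 -0.04 -0.0 yawerr 0.12
```

step_arm(
  deltas=[
    [0, 0, 0, 0, 40, 0, 0.6],
    [0, 0, 0, 0, 40, 0, 0.6],
    [0, 0, 0, 0, 40, 0, 0.6],
    [0, 0, 0, 0, 40, 0, 0.6],
    [0, 0, 0, 0, 40, 0, 0.6],
    [0, 0, 0, 0, 40, 0, 0.6],
    [0, 0, 0, 0, 20, 0, 0.6],
    [0, 0, 0, 0, 0, 0, 0.6],
  ],
)

```text
time_s: 17.0
tcp_pos: [0.632, 0.1202, 0.1791]
eef_rot: [-179.8, -0.1, 170.1]
contact_force: [0.2, 0.3, -0.1]
gripper_width: 0.0698
```

```bash
python3 -c "
from h import *
bs()
import cv2
for n,(x,y,w,h,k) in dict(top=(290,105,110,135,4.4),scene=(170,170,150,190,3.7)).items():
  a=r.capture(n);cv2.imwrite('pics/'+n+'6.png',cv2.cvtColor(cv2.resize(a[y:y+h,x:x+w],None,fx=k,fy=k,interpolation=2),4));cv2.imwrite('pics/'+n+'6f.png',cv2.cvtColor(a,4))"
```

```text
t 17.0 pos [632.  120.2 179.1] rot [-1.7976e+02 -7.0000e-02  1.7005e+02] F [ 0.2  0.3 -0.1] M [0.05 0.   0.03] w 69.8 j6 -38.0
bed x,y 20.2 265.3 axis z~ 197.0 Fbed 0.1 0.4 -0.1 Mbed 0.05 0.01 0.03 yawerr -0.15
```

View pics/top6.png

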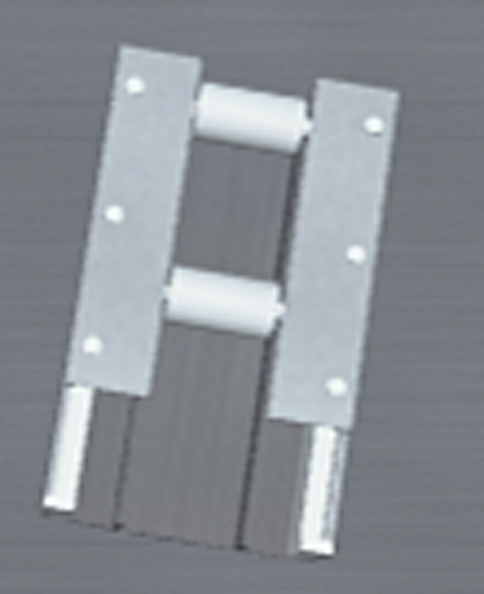

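View pics/scene6.png

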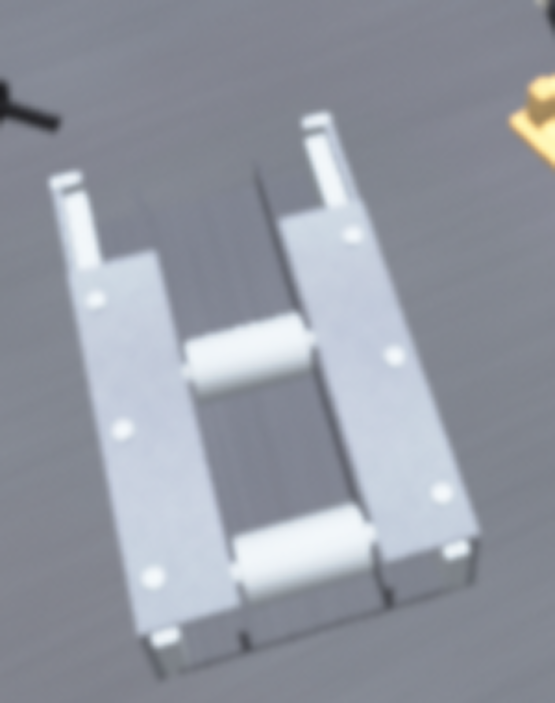

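View pics/top6f.png

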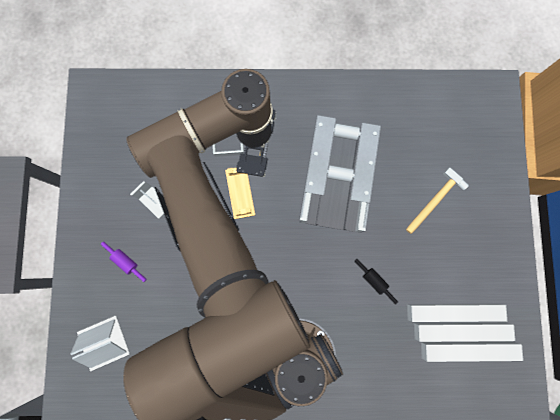

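The roller at top-crop (224,300) lies parallel to the fixed one at (250,118), centred between the guards and at a matching height. The bystanders in view haven't moved.

```bash
python3 -c "
from h import *
st(); print(r.close_job())"
```

```text
t 17.1 pos [631.6 117.9 179.2] rot [-1.7974e+02 -9.0000e-02  1.6995e+02] F [ 0.7 -0.4 -0.7] M [ 0.09 -0.03  0.02] w 70.1 j6 -38.0
the job is handed in; nothing more can be done
None
```

The loose steel roller is fitted in the bed and released. I handed the job in at about 17 s with the arm clear of everything.

- **Fitting:** I lifted the roller from its cradle and laid both axle ends on the open rail ends. I then slid it in under the guards with light contact. At bed x ≈ 19 mm the contact force vanished, so I lowered it gently and it bottomed at x ≈ 24 mm.
- **Seating:** The axis height at the bottom was about 55.8 mm, against the 56 mm expected. The wrist force was steady and near zero when I opened the fingers.
- **Forces:** The wrist readings stayed around 12 N or below throughout, but I only read them between moves, so a brief peak could have been missed.
- **Final pictures:** Both cameras show the roller level, parallel to the fixed roller and centred between the guards. The bystanders in view haven't moved, but the arm hid part of the flat frame and one purple look-alike in the last top view.
- **Disagreement:** The two cameras differed by 3 to 6 mm on the start positions because of lens curvature in the scene view. I relied mostly on the top view. The scene view put the gripped roller 2 to 3 mm off the tool centre along its axis, so I shifted it sideways to match. No sideways contact was felt.

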